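# Hold the chocolate machine's lid half open for loading

### The arm

A 6-joint arm with a two-finger parallel gripper is mounted at the origin on the work surface. World frame = base frame: x ahead of the robot, y to its left, z up, the work surface at z = 0. Lengths are in m, angles in rad, forces in N, time in s.
With the tool pointing down it reaches from about 0.35 to 0.975 m from the base axis. Payload 4.9 kg.
Tool frame: the origin (TCP) lies between the finger pads; the fingertips stand 8 mm ahead of it and the grasp point (between the pads) lies 11 mm behind it; z points along the fingers, y is the line along which they close (so a half turn about z gives the same grasp; the last joint's range is limited). The gripper opens to 85 mm and grips with 20 to 120 N. Pads are 22 mm wide; open, the fingers measure 114 mm over their backs; the gripper's body (76 mm by 85 mm) begins 54 mm behind the grasp point. The pads swing forward as they close: fully open they stand 13 mm farther back than shut.
Start: joints at [-1.372, 0.053, 1.613, -0, 1.476, -0.119], TCP at [0.195, -0.594, 0.239] pointing down, gripper open.
Joint ranges: [-3.01, 3.01], [-1.01, 2.22], [0.06, 2.58], [-1.02, 4.17], [0.09, 2.62], [-3.14, 3.14]. Speed limits (rad/s): [2.57, 2.57, 3.14, 3.14, 3.14, 3.14].

### API

Orientations are given as a rotation vector (axis times angle).
In Python, from station import arm gives the robot as it stands. The module is installed in compiled form; this text tells all that it offers.
- The arm moves only by the shell command python3 -m creep 'ROWS' [FORCE]. ROWS is text: rows parted by semicolons, each of 7 numbers parted by spaces: the shift along the tool's x, y, z in mm, then the turn, a rotation vector about the tool's x, y, z in rad, then the opening, from 0 (shut) to 1 (fully open). A call has 1 to 8 rows; each row is the pose to reach, as a shift and turn from the pose commanded when the call began, along the tool's axes at that moment; what a row does not reach only later rows make up. A row lasts 1/8 s, in which the tool goes at most 62.5 mm and 10.7 degrees, less where a joint would pass 70% of its speed; a pose out of reach is approached as far as the arm can. A call with a gripper value outside its range is refused whole. The fingers move at their own pace and stop on an object; FORCE is the grip in N (left out, the last holds). Time passes only in rows, so rows that repeat a pose let the fingers close. It gives the time, the measured TCP pose, the force, the opening and the grip force at its end, in the units of the state.
- arm.read_state(): the state, without advancing time (a new reading comes with each control period).
- arm.read_camera(name): name is "scene" or "top" or "wrist"; returns (picture, depth): 400x640x3 uint8, red, green, blue; 400x640 float32, m along the optical axis (not along the pixel's ray), 0 where there is no reading.
- arm.camera_params(name): a dict with "intrinsics" (3x3 intrinsics, pixels), "dist" ([k1, k2, p1, p2, k3] as OpenCV has them; the pictures are not rectified), "cam_to_world" (4x4, takes a point from camera to world coordinates). Camera axes: x right, y up, looking along -z (the intrinsics and any distortion apply to the point x, -y, -z); pixel columns grow to the right and rows downward; lengths in m; the calibration is good to about 2 mm. A picture is of the moment at which its call begins: read the wrist's pose just before it. camera_params takes no time and is no camera call; for the wrist camera it gives the pose at the moment of the call.
- arm.sign_off(): hands the job in; it is judged then, once.
The state is a dict: "time": time; "joint_pos": joint angles; "joint_vel": joint speeds; "tau": joint torques, N m; "eef_pos": TCP position; "orientation": TCP orientation; "ft_force": force on the tool from outside, world axes, zero at the start; "wrist_torque": the same for the moment, N m; "opening": finger opening in m; "gripper_force": force on a finger pad.
Only numpy, scipy, OpenCV 4.12 (cv2) and the standard library are available. Lean on these libraries where they do the work, as an engineer would, in place of code of your own. Each camera call takes 0.05 s, during which the arm holds its last target. There are 200 camera calls.

### The job

Get the chocolate tempering machine ready for a colleague to load: press its big round key to stop the bowl, then the middle of the three square keys for the loading step, then the oblong key in front of the display to confirm, each fully down and let up again, pressing no other key. Then take the lid by its grab bar, raise it to 50 degrees (half open, a few degrees either way is fine) and keep holding it there: the program finishes with the gripper still holding the lid, which would drop shut by itself. Do not let the lid fall, and leave the tray, scoop, jar and timer beside the machine where they are.

Things in the scene. Friction and masses are not known exactly. Their poses are not given: they have to be found in the camera images.
- machine: Chocolate tempering machine, fixed on the counter: steel case, deck 118 mm high with a round bowl, in front of it a black key console, 70 to 90 mm high. Origin on the counter under the case; x to its rear, y to its left, z up; at zero yaw the console faces the robot. The case spans x -0.195 to 0.17, y -0.18 to 0.18. The lid's hinge line lies along y at x 0.150, z 0.126.
- lid (a joint): Opening angle of the machine's lid, rad: 0 shut, grows as the front edge rises, stop at 1.4. A clear 6 mm plate in a dark frame, 235 mm front to back, 290 mm wide, 0.35 to 0.7 kg, on a free-running hinge along its rear edge: it drops shut by itself from every angle (2 to 4 N up at the bar lifts it).
- lid_handle (a point): Centre of the lid's black grab bar: round, 14 mm thick, 120 mm long across the machine, on two posts 104 mm apart, its axis 40 mm above the lid's plate (room for fingertips). Lid shut: 178 mm above the counter, 200 mm in front of the hinge line and 52 mm above it. Axes turn with the lid: x to the hinge, y along the bar, z off the plate.
- key_round_top (a point): The single round key, 34 mm across, at the right-hand end of the console. Origin: centre of its top face, moving with it. Moves down 5 mm when pressed; about 4 N pushes it fully down, 1.2 N starts it; it springs back. Its top slopes down towards the front by 12 degrees, a straight downward push works.
- key_round (a joint): Travel of that key. Value: how far it is pressed, 0 (up) to 0.005 m (fully down).
- key_middle_top (a point): The middle one of the three square keys (21 x 21 mm, 45 mm apart) at the left-hand end of the console. Origin: centre of its top face, moving with it. Moves down 5 mm when pressed; about 4 N pushes it fully down, 1.2 N starts it; it springs back. Its top slopes down towards the front by 12 degrees, a straight downward push works.
- key_middle (a joint): Travel of that key. Value: how far it is pressed, 0 (up) to 0.005 m (fully down).
- key_oblong_top (a point): The one oblong key, 50 mm wide and 20 mm deep, right in front of the display in the console. Origin: centre of its top face, moving with it. Moves down 5 mm when pressed; about 4 N pushes it fully down, 1.2 N starts it; it springs back. Its top slopes down towards the front by 12 degrees, a straight downward push works.
- key_oblong (a joint): Travel of that key. Value: how far it is pressed, 0 (up) to 0.005 m (fully down).
- key_left_top (a point): The left one of the three square keys (seen from the robot). Not to be pressed. Origin: centre of its top face.
- key_left (a joint): Travel of that key. Value: how far it is pressed, 0 (up) to 0.005 m (fully down).
- key_right_top (a point): The right one of the three square keys (seen from the robot). Not to be pressed. Origin: centre of its top face.
- key_right (a joint): Travel of that key. Value: how far it is pressed, 0 (up) to 0.005 m (fully down).
- block_tray: Aluminium tray, 200 x 120 x 22, with six blocks of chocolate, on the counter to the left of the machine (mm). Loose, leave alone. Origin: under its middle, on the counter.
- candy_jar: Round glass jar of sweets with a steel cap, 104 across, 138 tall, to the right of the machine (mm). Loose, leave alone. Origin: under its middle, on the counter.
- kitchen_timer: White round kitchen timer, 68 across, 40 tall, right of the machine's keys (mm). Loose, leave alone. Origin: under its middle, on the counter.
- scoop: Aluminium candy scoop, 90 x 55 x 30 with a 100 handle, left of the machine's keys (mm). Loose, leave alone. Origin: under its trough's middle, on the counter.

How it is judged:
On the way, in this order (a step that is already met when the one before it is completed fails the run):
1. the round key is pressed fully down, the other two keys of the sequence up and the lid shut (value of joint key_round above 0.0035 m and value of joint each of key_middle, key_oblong below 0.0015 m and value of joint lid below 0.06 rad), for 0.05 s.
2. then, with the round key up again, the middle square key is pressed fully down (value of joint key_middle above 0.0035 m and value of joint each of key_round, key_oblong below 0.0015 m and value of joint lid below 0.06 rad), for 0.05 s.
3. then, with the others up again, the oblong key is pressed fully down (value of joint key_oblong above 0.0035 m and value of joint each of key_round, key_middle below 0.0015 m and value of joint lid below 0.06 rad), for 0.05 s.
4. then the fingers hold the lid open at 50 degrees (42 to 58) (value of joint lid between 0.733 and 1.012 rad and contact force between the fingers and lid above 0.5 N and value of joint each of key_round, key_middle, key_oblong, key_left, key_right below 0.0015 m), for 0.3 s.
At the end, for the whole second after the job is handed in: The fingers still hold the lid (over 0.5 N) and it stands still (under 0.08 rad/s) at 50 degrees, 8 degrees either way (0.733 to 1.012 rad); every key is up again (within 1.5 mm); tray, jar, timer and scoop beside the machine have not moved over 40 mm, so only the gripper carries the lid (all of step 4 and velocity of joint lid between -0.08 and 0.08 rad/s and distance of each of block_tray, candy_jar, kitchen_timer, scoop from where it was at the start of the episode below 0.04 m); the arm keeps its last pose, push and grip.
It fails at once if the left or the right square key is pressed (more than 2.5 mm) (value of joint any of key_left, key_right above 0.0025 m).
It fails at once if the lid is let fall (closes faster than 2.5 rad/s) (velocity of joint lid below -2.5 rad/s).
It fails at once if the tray, jar, timer or scoop is knocked more than 40 mm out of its place (distance of any of block_tray, candy_jar, kitchen_timer, scoop from where it was at the start of the episode above 0.04 m).
It also fails if it takes over 59 s, if anything falls off the work surface, if the arm or the gripper's body presses on something with over 40 N, if the wrist force passes 120 N, or if a joint passes its speed limit or range.

## Working session

There is one attempt and no reset: what is moved stays moved. The work goes in short steps, Python scripts to look and compute and a shell command to move; the robot and the scene stay as the last step left them, time stands still between calls to the robot, and variables do not carry over. Pictures are saved under pics/ and viewed, at most 10 in all, crops included, and the job is handed in when it is done.

```bash
mkdir -p pics; cat > h.py <<'E'
import numpy as np, cv2
from station import arm
from scipy.spatial.transform import Rotation as R
def snap(n,tag):
    P=arm.camera_params(n); im,d=arm.read_camera(n)
    cv2.imwrite(f'pics/{tag}.png',im[:,:,::-1]); np.savez(f'{tag}.npz',d=d,K=P['intrinsics'],D=P['dist'],T=P['cam_to_world'],im=im)
def pt(tag,u,v,r=1):
    z=np.load(tag+'.npz'); w=z['d'][v-r:v+r+1,u-r:u+r+1]; w=w[w>0]; d=np.median(w) if len(w) else np.nan
    x,y=cv2.undistortPoints(np.array([[[u,v]]],float),z['K'],z['D'])[0,0]
    return (z['T']@[x*d,-y*d,-d,1])[:3].round(4)
def onz(tag,u,v,h):
    z=np.load(tag+'.npz');x,y=cv2.undistortPoints(np.array([[[u,v]]],float),z['K'],z['D'])[0,0]
    r=z['T'][:3,:3]@[x,-y,-1];o=z['T'][:3,3];return (o+r*(h-o[2])/r[2]).round(4)
def st():
    s=arm.read_state();print(round(s['time'],2),np.round(s['eef_pos'],4),np.round(s['orientation'],3),np.round(s['ft_force'],1),s['opening'],s['gripper_force'],np.round(s['joint_pos'],3))
    print(R.from_rotvec(s['orientation']).as_matrix().round(3))
def rel(p,rv=None):
    "shift in tool mm to reach world p, turn to orientation matrix"
    s=arm.read_state();M=R.from_rotvec(s['orientation'])
    print('shift',(M.inv().apply(np.array(p)-s['eef_pos'])*1000).round(1), '' if rv is None else (M.inv()*R.from_matrix(rv)).as_rotvec().round(3))
E
python3 - <<'E'
from h import *
snap('scene','s0');snap('top','t0');st()
E
```

```text
0.1 [ 0.1952 -0.5932  0.2382] [-3.1   -0.497  0.   ] [-0.2 -0.9  0.3] 0.08568012322095038 0.0 [-1.372  0.053  1.614  0.     1.476 -0.119]
[[ 0.95   0.313 -0.   ]
 [ 0.313 -0.95   0.002]
 [ 0.    -0.002 -1.   ]]
```

View pics/t0.png

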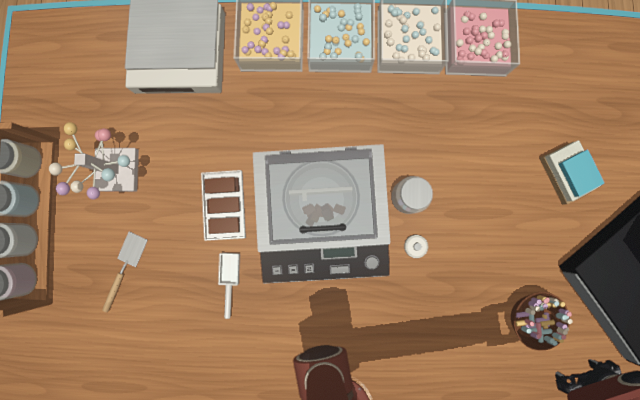

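View pics/s0.png

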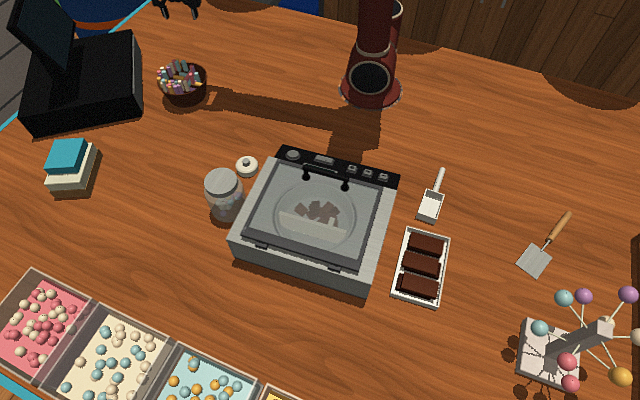

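The top picture shows the machine: square keys at about (277,270), (293,269) and (309,268), the oblong key at (340,268), the round key at (372,262), and the bar from (300,230) to (346,227). The scene picture shows the same machine from behind, with the loose items clear of the keys.

```bash
python3 - <<'E'
from h import *
for n,u,v in [('L',277,270),('M',293,269),('R',309,268),('O',340,268),('round',372,262),('h',323,229),('hl',303,230),('hr',343,228),('case rl',254,153),('case rr',384,146),('jar',413,194),('timer',416,246),('scoop',229,268)]:
    print(n,pt('t0',u,v),onz('t0',u,v,.085),onz('t0',u,v,.178))
E
```

```text
L [0.4258 0.1705 0.0842] [0.4259 0.1704 0.085 ] [0.4338 0.1607 0.178 ]
M [0.4295 0.1258 0.0859] [0.4294 0.1259 0.085 ] [0.4371 0.1194 0.178 ]
R [0.4328 0.0815 0.0842] [0.4329 0.0814 0.085 ] [0.4404 0.0782 0.178 ]
O [ 0.4343 -0.0046  0.0863] [ 0.4342 -0.0046  0.085 ] [ 0.4415 -0.0016  0.178 ]
round [ 0.452  -0.0931  0.0874] [ 0.4519 -0.0933  0.085 ] [ 0.458  -0.0839  0.178 ]
h [0.5413 0.0435 0.1834] [0.5417 0.044  0.085 ] [0.5413 0.0435 0.178 ]
hl [0.538  0.0949 0.1827] [0.5381 0.0997 0.085 ] [0.538  0.0952 0.178 ]
hr [ 0.5445 -0.0079  0.1827] [ 0.5452 -0.0116  0.085 ] [ 0.5446 -0.0081  0.178 ]
case rl [0.7478 0.2368 0.1169] [0.7532 0.2419 0.085 ] [0.7375 0.2271 0.178 ]
case rr [ 0.7926 -0.1349  0.0051] [ 0.7776 -0.1249  0.085 ] [ 0.7601 -0.1131  0.178 ]
jar [ 0.6386 -0.1972  0.1362] [ 0.6429 -0.2069  0.085 ] [ 0.6351 -0.1893  0.178 ]
timer [ 0.4963 -0.2249  0.0394] [ 0.4976 -0.2159  0.085 ] [ 0.5004 -0.1976  0.178 ]
scoop [0.4219 0.3226 0.0017] [0.4288 0.3051 0.085 ] [0.4366 0.2857 0.178 ]
```

```bash
python3 - <<'E'
from h import *
s=arm.read_state();M=R.from_rotvec(s['orientation'])
T=arm.camera_params('wrist')['cam_to_world']
print('cam in tool',M.inv().apply(T[:3,3]-s['eef_pos']).round(3),(M.as_matrix().T@T[:3,:3]).round(2))
c,q=np.cos(.065),np.sin(.065)
rel([.36,-.09,.24],np.array([[c,q,0],[q,-c,0],[0,0,-1]]))
E
```

```text
cam in tool [ 0.068 -0.001 -0.134] [[-0.    0.96  0.27]
 [ 1.    0.   -0.  ]
 [-0.    0.27 -0.96]]
shift [ 313.8 -426.5   -1. ] [-0.002  0.     0.253]
```

```bash
python3 -m creep '50 -65 0 0 0 0.05 0;90 -125 0 0 0 0.1 0;130 -180 0 0 0 0.15 0;165 -230 0 0 0 0.2 0;205 -285 0 0 0 0.25 0;245 -335 0 0 0 0.253 0;280 -385 0 0 0 0.253 0;314 -427 0 0 0 0.253 0' 30; python3 - <<'E'
from h import *
c,q=np.cos(.065),np.sin(.065)
rel([.40,.01,.24],np.array([[c,q,0],[q,-c,0],[0,0,-1]]));st()
E
```

```text
time: 1.1
eef_pos: [0.35, -0.1164, 0.239]
orientation: [3.14, 0.1, 0.001]
ft_force: [1.0, -0.5, 0.9]
opening: -0.0002
gripper_force: 0.0
shift [  57.9 -123.    -1. ] [ 0.    -0.001 -0.001]
1.1 [ 0.35   -0.1164  0.239 ] [3.14e+00 1.00e-01 1.00e-03] [ 1.  -0.5  0.9] -0.00024584527380935785 0.0 [-0.524 -0.633  2.164  0.     1.61   0.983]
[[ 0.998  0.064  0.001]
 [ 0.064 -0.998 -0.   ]
 [ 0.001  0.    -1.   ]]
```

```bash
python3 -m creep '23 -48 0 0 0 0 0;46 -97 0 0 0 0 0;46 -97 0 0 0 0 0;46 -97 0 0 0 0 0;46 -97 0 0 0 0 0' ; python3 - <<'E'
from h import *
st();snap('wrist','w1')
E
```

```text
time: 1.72
eef_pos: [0.3894, -0.0197, 0.2391]
orientation: [3.14, 0.098, -0.001]
ft_force: [0.6, -0.6, -0.5]
opening: 0.0
gripper_force: 0.0
1.73 [ 0.3894 -0.0197  0.2391] [ 3.14e+00  9.80e-02 -1.00e-03] [ 0.6 -0.6 -0.5] 7.572262344046533e-06 0.0 [-0.242 -0.565  2.122 -0.     1.584  1.267]
[[ 0.998  0.062 -0.   ]
 [ 0.062 -0.998 -0.   ]
 [-0.     0.    -1.   ]]
```

View pics/w1.png

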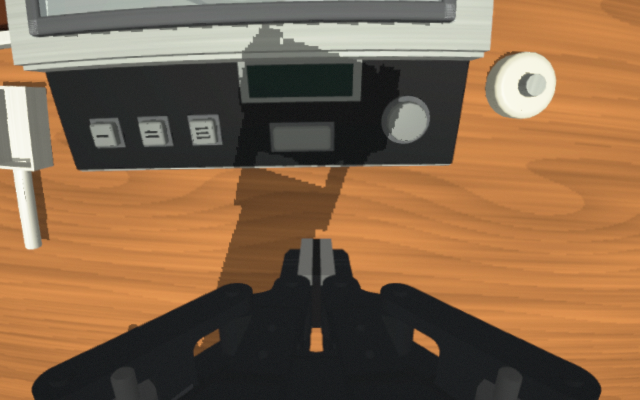

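The wrist picture shows the console: left, middle and right square keys at (105,133), (154,131) and (204,130), the oblong key at (302,137), and the round key at (406,120).

```bash
python3 - <<'E'
from h import *
for n,u,v in [('L',105,134),('M',154,131),('R',204,130),('O',302,137),('O_rear',302,125),('O_front',302,149),('round',406,120),('console',265,160),('console_mid',180,150),('timer',520,85)]: print(n,pt('w1',u,v,2))
rel([.4465,-.0935,.12]);
E
```

```text
L [0.4238 0.1674 0.0856]
M [0.4284 0.1226 0.0857]
R [0.4314 0.079  0.0852]
O [ 0.4301 -0.0048  0.0838]
O_rear [ 0.4398 -0.0041  0.078 ]
O_front [ 0.4195 -0.0053  0.0811]
round [ 0.4502 -0.0915  0.0863]
console [0.4058 0.0284 0.069 ]
console_mid [0.4109 0.1062 0.071 ]
timer [ 0.4924 -0.2187  0.0301]
shift [ 52.4  77.1 119.2]
```

```bash
python3 -m creep '26 38 40 0 0 0 0;53 76 90 0 0 0 0;53 76 119 0 0 0 0;53 76 119 0 0 0 0;53 76 132 0 0 0 0;53 76 132 0 0 0 0;53 76 132 0 0 0 0' ; python3 - <<'E'
from h import *
st();rel([.447,-.092,.092])
E
```

```text
time: 2.65
eef_pos: [0.4481, -0.091, 0.1086]
orientation: [3.139, 0.102, 0.003]
ft_force: [0.2, -0.6, -0.2]
opening: -0.0001
gripper_force: 0.0
2.65 [ 0.4481 -0.091   0.1086] [3.139e+00 1.020e-01 3.000e-03] [ 0.2 -0.6 -0.2] -0.0001374696001553341 0.0 [-0.363 -0.246  2.117  0.     1.269  1.142]
[[ 0.998  0.065  0.002]
 [ 0.065 -0.998 -0.001]
 [ 0.002  0.001 -1.   ]]
shift [-1.2  0.9 16.6]
```

```bash
python3 -m creep '-1 0 12 0 0 0 0;-1 0 15 0 0 0 0;-1 0 17 0 0 0 0;-1 0 17 0 0 0 0;-1 0 17 0 0 0 0'
```

```text
time: 3.28
eef_pos: [0.447, -0.091, 0.0912]
orientation: [-3.14, -0.102, -0.001]
ft_force: [-1.4, 1.3, 4.7]
opening: 0.0
gripper_force: 2.8
```

```bash
python3 -m creep '0 0 1.5 0 0 0 0;0 0 1.5 0 0 0 0;0 0 1.5 0 0 0 0'
```

```text
time: 3.65
eef_pos: [0.4472, -0.091, 0.0909]
orientation: [-3.14, -0.102, -0.001]
ft_force: [-4.2, 3.2, 13.5]
opening: -0.0001
gripper_force: 6.7
```

Fully down (the force rises while the position stalls). Now to the middle key.

```bash
python3 -m creep '0 0 -35 0 0 0 0;0 0 -35 0 0 0 0;-2 -60 -35 0 0 0 0;-4 -120 -35 0 0 0 0;-6 -170 -35 0 0 0 0;-8 -216 -35 0 0 0 0;-8 -216 -35 0 0 0 0;-8 -216 -35 0 0 0 0'; python3 - <<'E'
from h import *
st();rel([.4255,.124,.105])
E
```

```text
time: 4.65
eef_pos: [0.424, 0.1236, 0.1228]
orientation: [3.139, 0.102, -0.003]
ft_force: [0.6, -0.3, -0.7]
opening: 0.0003
gripper_force: 0.0
4.65 [0.424  0.1236 0.1228] [ 3.139e+00  1.020e-01 -3.000e-03] [ 0.6 -0.3 -0.7] 0.0002965624232734219 0.0 [ 1.150e-01 -3.060e-01  2.139e+00 -1.000e-03  1.311e+00  1.621e+00]
[[ 0.998  0.065 -0.002]
 [ 0.065 -0.998 -0.001]
 [-0.002  0.001 -1.   ]]
shift [ 1.6 -0.4 17.8]
```

```bash
python3 -m creep '1.5 -0.5 18 0 0 0 0;1.5 -0.5 26 0 0 0 0;1.5 -0.5 30 0 0 0 0;1.5 -0.5 33 0 0 0 0;1.5 -0.5 33 0 0 0 0;1.5 -0.5 33 0 0 0 0'; python3 -m creep '0 0 1.5 0 0 0 0;0 0 1.5 0 0 0 0;0 0 1.5 0 0 0 0'
```

```text
time: 5.4
eef_pos: [0.4264, 0.1244, 0.0914]
orientation: [3.14, 0.102, 0.001]
ft_force: [-1.6, -3.0, 3.0]
opening: 0.0002
gripper_force: 1.6
time: 5.78
eef_pos: [0.4266, 0.1245, 0.0903]
orientation: [3.139, 0.102, 0.002]
ft_force: [-2.0, -3.2, 6.5]
opening: 0.0002
gripper_force: 3.5
```

```bash
python3 -m creep '0 0 1.5 0 0 0 0;0 0 1.5 0 0 0 0;0 0 1.5 0 0 0 0'
```

```text
time: 6.15
eef_pos: [0.4268, 0.1245, 0.09]
orientation: [3.139, 0.102, 0.001]
ft_force: [-5.5, -4.2, 13.6]
opening: -0.0004
gripper_force: 7.4
```

```bash
python3 -m creep '0 0 -35 0 0 0 0;0 0 -35 0 0 0 0;-4 50 -35 0 0 0 0;-8 100 -35 0 0 0 0;-8 129 -35 0 0 0 0;-8 129 -35 0 0 0 0;-8 129 -35 0 0 0 0'; python3 - <<'E'
from h import *
st();rel([.427,-.005,.105])
E
```

```text
time: 7.02
eef_pos: [0.4259, -0.0039, 0.122]
orientation: [-3.139, -0.102, 0.002]
ft_force: [-0.8, 1.0, 0.5]
opening: 0.0001
gripper_force: 0.0
7.03 [ 0.4259 -0.0039  0.122 ] [-3.139e+00 -1.020e-01  2.000e-03] [-0.8  1.   0.5] 0.00010192022165689527 0.0 [-1.850e-01 -3.520e-01  2.175e+00  1.000e-03  1.320e+00  1.321e+00]
[[ 0.998  0.065 -0.001]
 [ 0.065 -0.998  0.001]
 [-0.001 -0.001 -1.   ]]
shift [ 1.   1.2 17. ]
```

```bash
python3 -m creep '1 1 18 0 0 0 0;1 1 26 0 0 0 0;1 1 30 0 0 0 0;1 1 33 0 0 0 0;1 1 33 0 0 0 0;1 1 33 0 0 0 0'; python3 -m creep '0 0 2 0 0 0 0;0 0 2 0 0 0 0;0 0 2 0 0 0 0'
```

```text
time: 7.78
eef_pos: [0.4277, -0.0055, 0.0904]
orientation: [-3.14, -0.102, -0.001]
ft_force: [-1.7, 1.9, 1.3]
opening: -0.0
gripper_force: 1.4
time: 8.15
eef_pos: [0.4281, -0.0056, 0.0886]
orientation: [-3.14, -0.101, -0.002]
ft_force: [-1.0, 2.8, 5.6]
opening: -0.0003
gripper_force: 2.7
```

```bash
python3 -m creep '0 0 1 0 0 0 0;0 0 1.5 0 0 0 0;0 0 1.5 0 0 0 0'
```

```text
time: 8.52
eef_pos: [0.4282, -0.0056, 0.0883]
orientation: [-3.14, -0.102, -0.002]
ft_force: [-5.4, 3.2, 12.9]
opening: -0.0001
gripper_force: 6.7
```

```bash
python3 -m creep '0 0 -50 0 0 0 0;0 0 -110 0 0 0 0;20 -7 -160 0 0 -0.18 0.5;50 -20 -180 0 0 -0.36 0.5;90 -32 -180 0 0 -0.54 0.5;116 -42 -180 0 0 -0.72 0.5;116 -42 -180 0 0 -0.9 0.5;116 -42 -180 0 0 -1.08 0.5'; python3 - <<'E'
from h import *
st()
c,q=np.cos(.065),np.sin(.065)
rel([.541,.0435,.26],np.array([[-q,c,0],[c,q,0],[0,0,-1]]))
E
```

```text
time: 9.52
eef_pos: [0.5409, 0.0434, 0.2655]
orientation: [2.635, 1.709, -0.002]
ft_force: [-0.1, -0.3, 0.6]
opening: 0.0428
gripper_force: 0.0
9.53 [0.5409 0.0434 0.2655] [ 2.635e+00  1.709e+00 -2.000e-03] [-0.1 -0.3  0.6] 0.04283026147672403 0.0 [-5.600e-02 -1.590e-01  1.773e+00 -1.000e-03  1.528e+00  3.640e-01]
[[ 0.408  0.913 -0.   ]
 [ 0.913 -0.408 -0.001]
 [-0.001  0.    -1.   ]]
shift [0.1 0.1 5.5] [-0.     0.001 -0.485]
```

```bash
python3 -m creep '0 0 2 0 0 -0.18 0.5;0 0 5 0 0 -0.36 0.5;0 0 5 0 0 -0.485 0.5;0 0 5 0 0 -0.485 0.5;0 0 5 0 0 -0.485 0.5'; python3 - <<'E'
from h import *
snap('wrist','w2');st()
E
```

```text
time: 10.15
eef_pos: [0.5405, 0.0436, 0.2611]
orientation: [2.157, 2.284, -0.0]
ft_force: [-1.3, -0.3, 0.7]
opening: 0.0424
gripper_force: 0.0
10.2 [0.5405 0.0436 0.2612] [ 2.157  2.284 -0.   ] [ 0.4 -0.3 -0.8] 0.04277027018466058 0.0 [-0.057 -0.158  1.779 -0.     1.52  -0.114]
[[-0.057  0.998  0.   ]
 [ 0.998  0.057 -0.   ]
 [-0.     0.    -1.   ]]
```

View pics/w2.png

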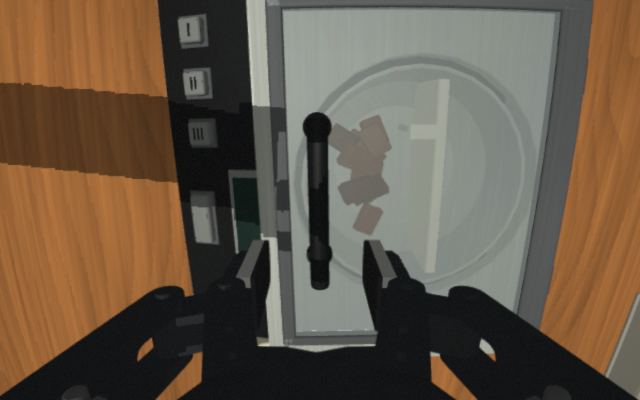

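The wrist picture shows the bar at u≈318, from (317,125) to (319,285), centred between the open pads at (255,270) and (378,270).

```bash
python3 - <<'E'
from h import *
for u,v in [(317,118),(317,180),(318,230),(319,285)]: print(pt('w2',u,v,2),onz('w2',u,v,.185))
rel([.5405,.0436,.169])
E
```

```text
[0.5376 0.1042 0.1818] [0.5376 0.1043 0.185 ]
[0.5398 0.0653 0.1839] [0.5398 0.0655 0.185 ]
[0.5425 0.031  0.184 ] [0.5424 0.0314 0.185 ]
[ 0.5456 -0.0107  0.1838] [ 0.5456 -0.01    0.185 ]
shift [ 0.  -0.  92.2]
```

```bash
python3 -m creep '3 1 40 0 0 0 0.5;3 1 75 0 0 0 0.5;3 1 93 0 0 0 0.5;3 1 93 0 0 0 0.5;3 1 93 0 0 0 0;3 1 93 0 0 0 0;3 1 93 0 0 0 0;3 1 93 0 0 0 0' 40; python3 - <<'E'
from h import *
st()
h0=np.array([-.2,.052]);
for a in range(0,51,5):
    t=np.radians(a);c,s=np.cos(t),np.sin(t)
    print(a,(1000*(np.array([c*h0[0]+s*h0[1],-s*h0[0]+c*h0[1]])-h0)).round(1))
E
```

```text
time: 11.2
eef_pos: [0.5419, 0.0468, 0.1705]
orientation: [2.153, 2.285, 0.001]
ft_force: [-4.4, 0.1, 6.3]
opening: 0.0124
gripper_force: 39.4
11.2 [0.5419 0.0468 0.1705] [2.153e+00 2.285e+00 1.000e-03] [-4.4  0.1  6.3] 0.012358601535941932 39.35349762439728 [-0.051 -0.09   1.871 -0.     1.359 -0.11 ]
[[-0.059  0.998  0.002]
 [ 0.998  0.059 -0.   ]
 [-0.001  0.002 -1.   ]]
0 [0. 0.]
5 [ 5.3 17.2]
10 [12.1 33.9]
15 [20.3 50. ]
20 [29.8 65.3]
25 [40.7 79.7]
30 [52.8 93. ]
35 [ 66.  105.3]
40 [ 80.2 116.4]
45 [ 95.3 126.2]
50 [111.3 134.6]
```

```bash
python3 -m creep '0 2.5 -9 0 0 0 0;0 5 -17 0 0 0 0;0 8.5 -25.5 0 0 0 0;0 12 -34 0 0 0 0;0 16 -42 0 0 0 0;0 20 -50 0 0 0 0;0 25 -57.5 0 0 0 0;0 30 -65 0 0 0 0'; python3 - <<'E'
from h import *
st()
E
```

```text
time: 12.2
eef_pos: [0.5692, 0.0489, 0.2341]
orientation: [-2.151, -2.283, 0.007]
ft_force: [-13.2, -0.5, 1.2]
opening: 0.0124
gripper_force: 39.1
12.2 [0.5692 0.0489 0.2341] [-2.151 -2.283  0.007] [-13.2  -0.5   1.2] 0.012374154070345663 39.107306599617004 [-0.045 -0.067  1.74  -0.     1.475 -0.104]
[[-0.059  0.998 -0.007]
 [ 0.998  0.059  0.   ]
 [ 0.001 -0.007 -1.   ]]
```

```bash
python3 -m creep '0 4 -7 0 0 0 0;0 9 -14 0 0 0 0;0 15 -21 0 0 0 0;0 21 -28 0 0 0 0;0 27.5 -34 0 0 0 0;0 34 -40 0 0 0 0;0 34 -40 0 0 0 0'; python3 - <<'E'
from h import *
st();snap('scene','s1')
E
```

```text
time: 13.08
eef_pos: [0.6048, 0.0516, 0.277]
orientation: [-2.153, -2.285, -0.001]
ft_force: [-10.0, 2.2, 6.0]
opening: 0.0124
gripper_force: 39.7
13.07 [0.6048 0.0516 0.277 ] [-2.153e+00 -2.285e+00 -1.000e-03] [-10.    2.2   6. ] 0.012418993067935412 39.666765332221985 [-0.038 -0.009  1.613  0.002  1.539 -0.098]
[[-0.06   0.998 -0.001]
 [ 0.998  0.06   0.002]
 [ 0.002 -0.001 -1.   ]]
```

View pics/s1.png

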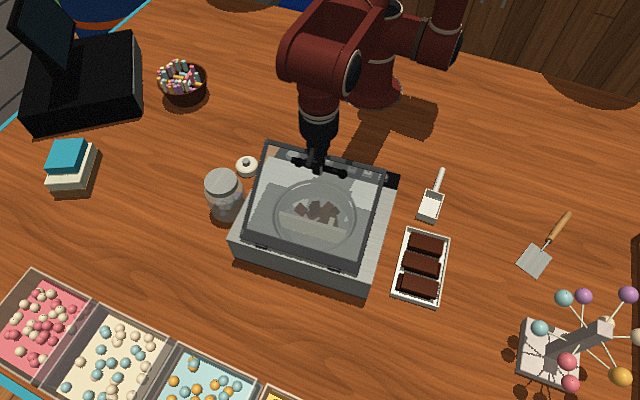

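The scene picture shows the lid raised by about a third at (320,165), held at its bar, with the neighbours untouched. I'll continue to 50°.

```bash
python3 -m creep '0 7 -6 0 0 0 0;0 15 -11 0 0 0 0;0 22.5 -16 0 0 0 0;0 30 -21 0 0 0 0;0 38 -25 0 0 0 0;0 46.5 -29 0 0 0 0;0 46.5 -29 0 0 0 0;0 46.5 -29 0 0 0 0'; python3 -m creep '0 0 0 0 0 0 0;0 0 0 0 0 0 0;0 0 0 0 0 0 0;0 0 0 0 0 0 0'; python3 - <<'E'
from h import *
st();snap('scene','s2');snap('top','t2')
for tag in('s2',):
    pass
E
```

```text
time: 14.12
eef_pos: [0.6521, 0.0551, 0.3091]
orientation: [2.152, 2.286, 0.008]
ft_force: [-9.9, 2.2, 12.1]
opening: 0.0122
gripper_force: 41.3
time: 14.62
eef_pos: [0.652, 0.0551, 0.309]
orientation: [2.152, 2.286, 0.008]
ft_force: [-9.6, 2.6, 12.1]
opening: 0.0123
gripper_force: 41.3
14.62 [0.652  0.0551 0.309 ] [2.152 2.286 0.008] [-9.6  2.6 12.1] 0.012287015737799296 41.300203800201416 [-0.031  0.087  1.462  0.003  1.588 -0.091]
[[-0.06   0.998  0.005]
 [ 0.998  0.06   0.003]
 [ 0.003  0.005 -1.   ]]
```

View pics/s2.png

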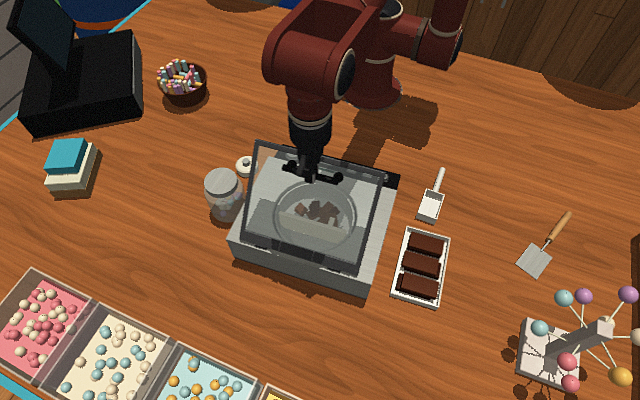

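The scene picture shows the lid at about half open, front frame edge from (257,143) to (381,171), with the gripper still on the bar. A quick check of the angle from depth:

```bash
python3 - <<'E'
from h import *
for u,v in [(250,180),(246,210),(380,190),(372,225),(365,255)]: print(u,v,pt('s2',u,v,1))
a,b=[pt('s2',u,v,1) for u,v in((380,190),(365,255))]
d=a-b;print(np.degrees(np.arctan2(d[2],-(d[0]*np.cos(.065)+d[1]*np.sin(.065)))))
E
```

```text
250 180 [ 0.6719 -0.0841  0.2428]
246 210 [ 0.7176 -0.079   0.1864]
380 190 [0.6132 0.1954 0.2833]
372 225 [0.6027 0.1952 0.1181]
365 255 [0.6849 0.2057 0.1176]
66.45081336013929
```

Two frame points give 51°, which agrees with the gripper's arc (50.2°). The lid is still, so I hand the job in.

```bash
python3 -c "
from station import arm
print(arm.sign_off())"
```

```text
the job is handed in; nothing more can be done
None
```

I pressed the round, middle square and oblong keys in that order, each until it bottomed out and was let up again, then raised the lid to about 50° and handed the job in with the gripper still holding it; the hand-in gave no verdict.

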